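Wind the frame jig to its red flag with the loose crank

TASK

Fit the loose crank fully down onto the square shaft of the grey frame jig and wind it until the brass index bar of the slide that carries the green spectacle frame points at the red flag (not the white one). Then lift the crank off and stand it upright on its hub in the cork-lined tray. Move the slide by the crank only, do not tip the crank over, and leave the other things on the counter where they are.

Things in the scene. Friction and masses are not known exactly. Their poses are not given: they have to be found in the camera images.
- crank: Loose steel crank, about 0.29 kg (varies), balanced: it stands on its hub. Origin: centre of the hub's underside; z up the socket's axis, x along the arm to the handle. Hub 32 x 32 x 34 mm high, its square socket 16.4 mm wide, 34 mm deep, open below, sides along x and y. Arm above: 20 mm wide, z 34-44 mm, x -31 to 69 mm; round counterweight, radius 17 mm, z 34-44 mm, at x = -36 mm.
- boss (a point): Top centre of the crank's orange square boss, to lift it by: 22 x 22 mm, sides along the crank's x and y, rising from the arm (z 44 mm) to z 80 mm above the hub's underside, over the hub's centre. Axes as the crank's.
- handle_top (a point): Top centre of the crank's black handle: an upright cylinder 18 mm thick and 48 mm tall, 60 mm along the arm from the hub's axis, top 95.5 mm above the hub's underside; it spins freely on its pin. Axes as the crank's.
- jig: Fixed grey jig on the counter. Origin: on the counter; its base is 160 x 250 x 20 mm, from x = -70 to +90 mm and y = -125 to +125 mm. An aluminium gearbox 50 x 50 mm, top 54 mm above the counter, stands at x = -35 mm, y = 0 and carries the upright square shaft. The slide with the green frame runs along the jig's y over x = 0 to 60 mm; nothing on the jig but the shaft is higher than 65 mm.
- shaft (a joint): Angle of the square shaft, rad, positive anticlockwise seen from above, range -7 to 7. Every rad anticlockwise moves the slide 6.5 mm to the jig's +y (clockwise: to -y); 0 is mid travel. It resists with about 0.12 N m and stays where it is left.
- shaft_seat (a point): Point on the shaft's axis, 58 mm above the counter, where the crank's hub comes to rest (on a square 28 mm brass collar); turns with the shaft. z up, x and y along the sides of the square. Shaft: 14 mm wide for 20 mm above this point, then steps of 11.5 and 8.5 mm; top 28 mm above this point. The crank fits in any of four quarter-turns.
- mark (a point): Outer tip of the brass index bar (4 mm wide) on the slide, at jig x = 76 mm, z = 44 mm; it moves along the jig's y with the slide, axes as the jig's.
- flag_red: Fixed red flag on the jig's far edge, 16 mm wide, 32 mm high. Origin: centre of its foot's near edge, 20 mm above the counter at jig x = 81 mm; axes as the jig's. The index points at it when mark lies at y = 0 of this frame. It stands on the jig at y = +32 or -32 mm.
- flag_white: The same flag in white, at the other of the two places; not the one wanted.
- tray_in (a point): Centre of the inner floor of the fixed wooden tray, 7 mm above the counter; the cork floor is 90 x 90 mm inside, walls 5 mm thick with their tops 9 mm above the floor. z up, x and y along its sides.
- cleaner: Loose blue bottle of lens cleaner, diameter 48 mm, 150 mm tall; origin at its foot. To be left alone.
- lamp: Fixed magnifier lamp: round foot (radius 50 mm, 14 mm high), post of radius 11 mm, 357 mm tall, and a magnifier head held 100 to 210 mm along its x at 340 to 385 mm height. Origin: centre of the foot's underside.
- cube: Loose aluminium screw sorter cube, 40 mm; origin at the centre of its underside. To be left alone.
- rest: Loose black ebony temple rest, 85 x 30 x 29 mm, long along its x; origin at the centre of its underside. To be left alone.
- plier: Loose bending plier lying flat, 145 mm long along its x (jaws to +x, from -91 to +54 mm), 52 mm wide, 12 mm thick, blue grips; origin on the counter under its joint. To be left alone.
- carriage: The aluminium slide (56 x 90 mm) with the green acetate frame (136 mm wide) on it; top of the frame 62 mm above the counter. Origin at the jig's origin when in mid travel; axes as the jig's.

How it is judged:
On the way, in this order (a step that is already met when the one before it is completed fails the run):
1. the crank is fully down on the square shaft (horizontal distance between crank and shaft_seat below 0.004 m and z of crank in the frame of shaft_seat below 0.004 m and angle between crank's own z axis and vertical below 0.08 rad), for 0.2 s.
2. with the crank on the shaft, the index bar points at the red flag within 3 mm (all of step 1 and y of mark in the frame of flag_red between -0.003 and 0.003 m), for 0.2 s.
At the end, for the whole second after the job is handed in: The index bar still points at the red flag within 3 mm along the jig, and the crank stands upright (within 0.1 rad) and at rest on its hub on the tray's cork floor (hub centre within 31 mm of the tray's centre along each side, underside within 4 mm of the floor), released (y of mark in the frame of flag_red between -0.003 and 0.003 m and x of crank in the frame of tray_in between -0.031 and 0.031 m and y of crank in the frame of tray_in between -0.031 and 0.031 m and z of crank in the frame of tray_in between -0.004 and 0.004 m and angle between crank's own z axis and vertical below 0.1 rad and linear speed of crank below 0.02 m/s); the robot touches nothing.
It fails at once if the crank is tipped over (more than 0.5 rad) (angle between crank's own z axis and vertical above 0.5 rad).
It fails at once if the slide or the frame on it is pushed by the robot directly (over 4 N) (contact force between carriage and the fingers above 4 N or contact force between carriage and the arm above 4 N).
It fails at once if cube, temple rest, plier or cleaner bottle shifted by more than 20 mm or toppled (distance of any of cube, rest, plier, cleaner from where it was at the start of the episode above 0.02 m or angle between any of cube, rest, plier, cleaner's own z axis and vertical above 0.4 rad).
It also fails if it takes over 72 s, if anything falls off the work surface, if the arm or the gripper's body presses on something with over 40 N, if the wrist force passes 120 N, or if a joint passes its speed limit or range.

ROBOT

A 6-joint arm with a two-finger parallel gripper is mounted at the origin on the work surface. World frame = base frame: x ahead of the robot, y to its left, z up, the work surface at z = 0. Lengths are in m, angles in rad, forces in N, time in s.
With the tool pointing down it reaches from about 0.275 to 0.875 m from the base axis. Payload 12.5 kg.
Tool frame: the origin (TCP) lies on the centre line of the jaws, within the pads' length; the fingertips stand r.finger_overhang ahead of it and the grasp point (between the pads) lies 3 mm ahead of it (r.finger_overhang is the distance from the TCP to the fingertips, in m); z points along the fingers, y is the line along which they close (so a half turn about z gives the same grasp; the last joint's range is limited). The gripper opens to 85 mm and grips with 20 to 120 N. Pads are 22 mm wide; open, the fingers measure 114 mm over their backs; the gripper's body (76 mm by 85 mm) begins 54 mm behind the grasp point. The pads swing forward as they close: fully open they stand 13 mm farther back than shut.
Start: joints at [-1.267, 0.351, 1.652, -0, 1.139, -0.085], TCP at [0.209, -0.509, 0.253] pointing down, gripper open.
Joint ranges: [-2.75, 2.75], [-0.79, 2.1], [0.01, 2.65], [-1.57, 4.71], [0.07, 3.14], [-2.87, 2.87]. Speed limits (rad/s): [2.22, 2.22, 2.79, 3.14, 3.14, 3.14].

INTERFACE

Orientations are given as a unit quaternion [x, y, z, w].
In Python, from cell import r, optics gives the robot as it stands. The module is installed in compiled form; this text tells all that it offers. Calls block until the motion is done:
- r.move_to(position, orientation): joint-space move of the TCP to a pose.
- r.move_linear(position, rot=None, vel=0.15): straight line of the TCP; rot=None keeps the orientation; vel is the mean speed in m/s.
- r.set_joints(angles): joint-space move.
- r.set_gripper(opening, squeeze=None): opening from 0.0 (shut) to 1.0 (fully open); squeeze is the grip in N (None keeps the last); returns when the fingers have stopped.
- r.sleep(seconds).
- r.inverse_kinematics(position, orientation): joint angles nearest the present ones, or None.
- optics.get_image(name): name is "scene" or "side" or "wrist"; returns a dict with "pixels" (480x640x3 uint8, red, green, blue), "depth" (480x640 float32, m along the optical axis (not along the pixel's ray), 0 where there is no reading), "fx", "fy", "cx", "cy" (pixels), "D" ([k1, k2, p1, p2, k3] as OpenCV has them; the pictures are not rectified), "camera_from_world" (4x4, takes a point from world to camera coordinates); the wrist camera has in their place "mount" (4x4, takes a point from camera to tool coordinates, whose origin is the TCP and whose axes are the flange's). Camera axes: x right, y down, z forward; pixel columns grow to the right and rows downward; lengths in m; the calibration is good to about 2 mm. A picture is of the moment at which its call begins: read the wrist's pose just before it.
A pose or a line that the arm cannot do raises r.PlanningError and nothing moves.
- r.hand_in(): hands the job in; it is judged then, once.
Readings, each from a call of its own:
- r.current_t(): time.
- r.current_q(): joint angles.
- r.current_qvel(): joint speeds.
- r.current_effort(): joint torques, N m.
- r.current_tool_pos(): TCP position.
- r.current_ee_rot(): TCP orientation.
- r.current_contact_force(): force on the tool from outside, world axes, zero at the start.
- r.current_torque(): the same for the moment, N m.
- r.current_opening(): opening from 0.0 (shut) to 1.0 (fully open).
- r.current_finger_force(): force on a finger pad.
Only numpy, scipy, OpenCV 4.12 (cv2) and the standard library are available. Lean on these libraries where they do the work, as an engineer would, in place of code of your own. Each camera call takes 0.05 s, during which the arm holds its last target. There are 200 camera calls.

## Working session

There is one attempt and no reset: what is moved stays moved. The work goes in short steps, each a Python script; the robot and the scene stay as the last script left them, time stands still between calls to the robot, and variables do not carry over. Pictures are saved under pics/ and viewed, at most 10 in all, crops included, and the job is handed in when it is done.

```bash
mkdir -p pics
cat > h.py <<'E'
import numpy as np, cv2
from cell import r, optics
from scipy.spatial.transform import Rotation as R
def T_tool():
    T=np.eye(4);T[:3,:3]=R.from_quat(r.current_ee_rot()).as_matrix();T[:3,3]=r.current_tool_pos();return T
def grab(name):
    if name=="wrist": T=T_tool()
    im=optics.get_image(name)
    im["wfc"]=T@im["mount"] if name=="wrist" else np.linalg.inv(im["camera_from_world"])
    im["K"]=np.array([[im["fx"],0,im["cx"]],[0,im["fy"],im["cy"]],[0,0,1.]])
    return im
def save(im,fn): cv2.imwrite(fn,im["pixels"][:,:,::-1])
def rays(im,uv):
    p=cv2.undistortPoints(np.array(uv,float).reshape(-1,1,2),im["K"],np.array(im["D"],float)).reshape(-1,2)
    return np.c_[p,np.ones(len(p))]
def on_plane(im,uv,z):
    d=rays(im,uv)@im["wfc"][:3,:3].T; o=im["wfc"][:3,3]
    return o+d*((z-o[2])/d[:,2])[:,None]
def by_depth(im,uv):
    uv=np.array(uv).reshape(-1,2); z=im["depth"][uv[:,1].astype(int),uv[:,0].astype(int)]
    return (rays(im,uv)*z[:,None])@im["wfc"][:3,:3].T+im["wfc"][:3,3]
def cloud(im):
    v,u=np.mgrid[0:480,0:640]; uv=np.c_[u.ravel(),v.ravel()]
    return by_depth(im,uv).reshape(480,640,3)
def down(yaw): # tool z down, tool y axis (closing) at yaw+90deg
    return (R.from_euler('z',yaw)*R.from_euler('x',np.pi)).as_quat()
E
python3 - <<'E'
from h import *
for n in ("scene","side"):
    im=grab(n); save(im,f"pics/{n}.png"); print(n,im["wfc"].round(3).tolist(),im["fx"])
print(r.finger_overhang, r.current_ee_rot(), r.current_t())
E
```

```text
scene [[-0.015, 0.576, -0.817, 1.284], [1.0, 0.016, -0.007, -0.006], [0.009, -0.817, -0.576, 0.626], [0.0, 0.0, 0.0, 1.0]] 467.39459948159265
side [[-0.951, -0.143, 0.273, 0.306], [-0.308, 0.482, -0.82, 0.643], [-0.014, -0.865, -0.502, 0.513], [0.0, 0.0, 0.0, 1.0]] 467.9862383678921
0.022 [ 9.81161400e-01  1.93189080e-01 -6.50678558e-05 -5.30803760e-04] 0.1
```

View pics/scene.png

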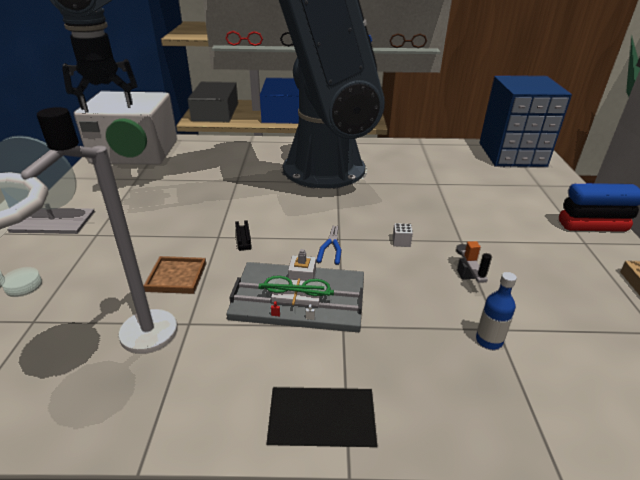

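View pics/side.png

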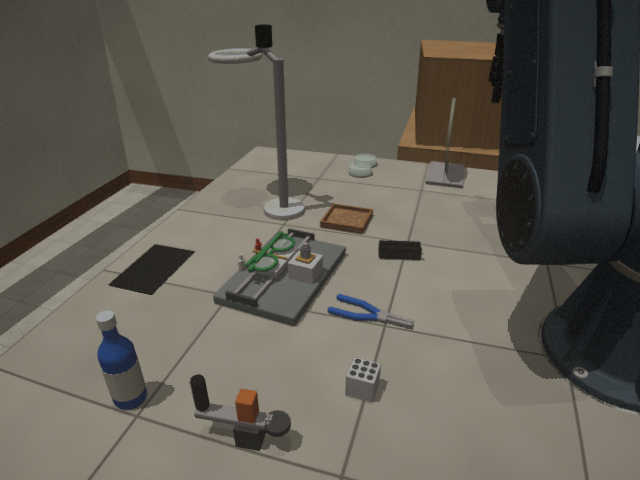

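The scene view shows the boss at (473,250), the handle at (484,264), the jig around (300,295), the red flag at (276,310), the white flag at (311,312), the tray at (177,275), the lamp foot at (148,330), and the bottle at (495,310). The side view agrees.

Run:
```python
from h import *
for n in ("scene","side"):
    im=grab(n); P=cloud(im); h=cv2.cvtColor(im["pixels"],cv2.COLOR_RGB2HSV); H,S,V=[h[...,i].astype(int) for i in range(3)]
    tab=(abs(P[...,1])<.45)&(P[...,0]>.2)&(P[...,0]<.9)&(P[...,2]>.004)&(P[...,2]<.2)
    def rep(nm,m,top=None):
        m=m&tab
        c,l,st,ce=cv2.connectedComponentsWithStats(m.astype(np.uint8))
        if c<2: print(n,nm,'none');return
        i=1+np.argmax(st[1:,4]); q=P[l==i]
        print(n,nm,st[i].tolist(),'med',np.median(q,0).round(3),'min',np.percentile(q,3,axis=0).round(3),'max',np.percentile(q,97,axis=0).round(3))
    rep('boss',(H>3)&(H<14)&(S>180)&(V>110)&(P[...,1]>.1))
    rep('bosstop',(H>3)&(H<14)&(S>180)&(V>80)&(P[...,1]>.1)&(P[...,2]>.074))
    rep('red',((H<4)|(H>175))&(S>170)&(V>80))
    rep('green',(H>50)&(H<75)&(S>120))
    rep('handle',(V<50)&(P[...,1]>.1)&(P[...,2]>.05)&(P[...,2]<.11))
    rep('tray',(H>3)&(H<18)&(S>100)&(P[...,1]<-.1)&(P[...,0]<.75)&(P[...,2]<.03))
    rep('bottle',(H>105)&(H<125)&(S>150)&(P[...,1]>.15))
    rep('jigbase',(abs(P[...,2]-.02)<.005)&(S<60)&(V<130)&(P[...,1]<.1)&(P[...,0]>.4))
    rep('shafttop',(P[...,2]>.068)&(abs(P[...,1]+.03)<.07)&(P[...,0]>.4)&(P[...,0]<.65))
    rep('white',(S<40)&(V>170)&(P[...,2]>.03)&(P[...,2]<.06)&(abs(P[...,1])<.1)&(P[...,0]>.5))
```

```text
scene boss [468, 242, 12, 7, 59] med [0.505 0.303 0.079] min [0.495 0.295 0.077] max [0.512 0.312 0.081]
scene bosstop [468, 242, 12, 8, 70] med [0.506 0.303 0.079] min [0.495 0.295 0.075] max [0.513 0.312 0.081]
scene red [271, 302, 9, 14, 88] med [ 0.658 -0.088  0.035] min [ 0.654 -0.095  0.022] max [ 0.661 -0.081  0.051]
scene green [259, 276, 75, 20, 577] med [ 0.621 -0.049  0.056] min [ 0.585 -0.114  0.051] max [0.635 0.011 0.062]
scene handle [478, 254, 13, 23, 187] med [0.567 0.308 0.076] min [0.558 0.303 0.051] max [0.57  0.316 0.096]
scene tray [144, 256, 61, 37, 1727] med [ 0.529 -0.309  0.008] min [ 0.479 -0.354  0.005] max [ 0.577 -0.258  0.017]
scene bottle [484, 286, 31, 35, 740] med [0.703 0.291 0.098] min [0.687 0.276 0.076] max [0.714 0.312 0.126]
scene jigbase [227, 298, 135, 30, 2126] med [ 0.649 -0.051  0.02 ] min [ 0.62  -0.171  0.016] max [0.673 0.062 0.023]
scene shafttop [298, 249, 8, 11, 74] med [ 0.546 -0.043  0.078] min [ 0.537 -0.051  0.069] max [ 0.549 -0.037  0.087]
scene white [289, 255, 27, 17, 191] med [ 0.551 -0.042  0.054] min [ 0.52  -0.067  0.052]
[... 335 characters left out ...]
8  0.041]
side green [249, 234, 45, 36, 141] med [ 0.6   -0.035  0.052] min [ 0.579 -0.112  0.05 ] max [0.625 0.014 0.053]
side handle [191, 375, 18, 35, 451] med [0.554 0.317 0.079] min [0.549 0.307 0.053] max [0.563 0.321 0.095]
side tray [321, 204, 52, 28, 967] med [ 0.524 -0.308  0.007] min [ 0.475 -0.353  0.004] max [ 0.57  -0.254  0.015]
side bottle [98, 340, 29, 24, 422] med [0.682 0.313 0.1  ] min [0.669 0.304 0.091] max [0.699 0.321 0.112]
side jigbase [213, 237, 132, 83, 3137] med [0.553 0.015 0.018] min [ 0.502 -0.157  0.016] max [0.663 0.078 0.023]
side shafttop [300, 242, 10, 12, 88] med [ 0.538 -0.038  0.077] min [ 0.532 -0.046  0.069] max [ 0.546 -0.034  0.085]
side white none
```

Run:
```python
from h import *
r.move_to([0.54,-0.05,0.33],down(np.pi/2))
im=grab("wrist"); save(im,"pics/w1.png"); np.save("w1.npy",im,allow_pickle=True)
print(im["mount"].round(3).tolist(), r.current_q(), r.current_t())
r.move_to([0.50,0.30,0.30],down(np.pi/2))
im=grab("wrist"); save(im,"pics/w2.png"); np.save("w2.npy",im,allow_pickle=True)
print(r.current_q(), r.current_t())
a=cv2.imread("pics/w1.png");b=cv2.imread("pics/w2.png")
cv2.imwrite("pics/w12.png",cv2.resize(np.hstack([a[:,80:560],b[:,80:560]]),(800,400)))
```

```text
[[-0.001, -0.946, -0.325, 0.085], [1.0, -0.001, 0.0, -0.0], [-0.001, -0.325, 0.946, -0.121], [0.0, 0.0, 0.0, 1.0]] [-1.79568709e-01  2.68328491e-01  1.57200227e+00 -1.36735279e-04
  1.30151339e+00 -1.78146826e-01] 2.3083
[ 4.58593207e-01  3.68896259e-01  1.50654080e+00 -2.23388967e-04
  1.26590547e+00  4.60061785e-01] 3.6833
```

View pics/w1.png

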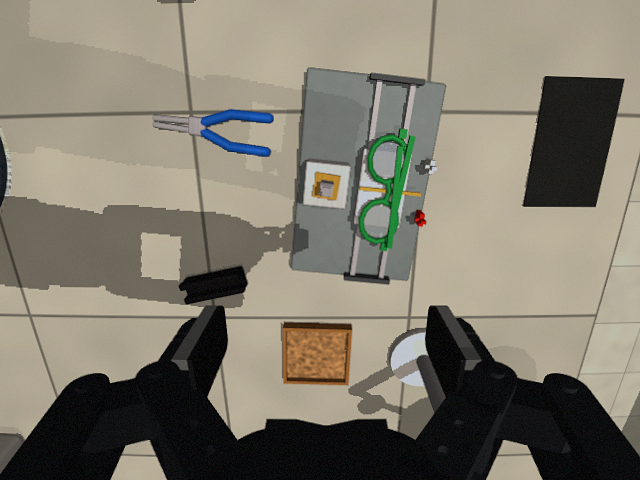

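View pics/w2.png

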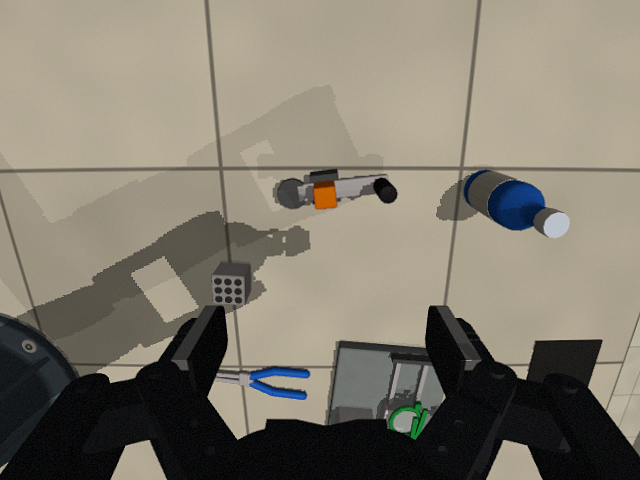

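Wrist view 1: shaft/collar at (325,186), index tip at (420,194), red flag at (420,218), white flag at (428,167). View 2: boss at (325,195), handle top at (387,188).

Run:
```python
from h import *
def big(m):
    c,l,st,ce=cv2.connectedComponentsWithStats(m.astype(np.uint8)); i=1+np.argmax(st[1:,4]); return l==i
def rect(im,m,z,nm):
    c=max(cv2.findContours(m.astype(np.uint8),0,cv2.CHAIN_APPROX_NONE)[0],key=len).reshape(-1,2)
    p=on_plane(im,c,z)[:,:2]; (cx,cy),(w,h),a=cv2.minAreaRect((p*1000).astype(np.float32)); print(nm,'c',round(cx,1),round(cy,1),'wh',round(w,1),round(h,1),'ang',round(a,1))
for f in("w1","w2"):
    im=np.load(f+".npy",allow_pickle=True).item(); P=cloud(im); h=cv2.cvtColor(im["pixels"],cv2.COLOR_RGB2HSV); H,S,V=[h[...,i].astype(int) for i in range(3)]
    roi=np.zeros((480,640),bool)
    if f=="w1":
        roi[150:220,295:355]=1
        col=big(roi&(H>10)&(H<30)&(S>130)); rect(im,col,.058,'collar')
        rect(im,big(roi&(P[...,2]>.049)&(P[...,2]<.0565)&(S<60)),.054,'gearbox')
        rect(im,big(roi&(P[...,2]>.083)),.086,'shafttop')
        rect(im,big(roi&(P[...,2]>.064)),.078,'shaft all')
        print('shafttop pts',np.median(P[roi&(P[...,2]>.083)],0).round(4))
        roi[:]=0; roi[:,405:450]=1
        red=big(roi&((H<5)|(H>174))&(S>150)&(P[...,2]>.03)); wh=big(roi&(S<50)&(V>120)&(P[...,2]>.032)&(np.arange(480)[:,None]<185)&(np.arange(480)[:,None]>150))
        for nm,m in(('red',red),('white',wh)):
            q=P[m]; t=q[q[:,2]>.045]; print(nm,m.sum(),q.mean(0).round(4),'top',t.mean(0).round(4) if len(t) else None, q.min(0).round(3),q.max(0).round(3))
        bar=big(roi&(H>10)&(H<30)&(S>120)&(abs(np.arange(480)[:,None]-193)<10)); v,u=np.nonzero(bar)
        e=u>u.max()-4; print('tip',u.max(),v[e].mean(),on_plane(im,[[u.max()+.5,v[e].mean()]],.044).round(4), P[bar].mean(0).round(4))
        base=big((abs(P[...,2]-.02)<.006)&(V<150)&(S<60)&(np.arange(640)>280)&(np.arange(640)<460)&(np.arange(480)[:,None]<295)); rect(im,base,.02,'base')
        rect(im,big((H>3)&(H<20)&(S>90)&(np.arange(480)[:,None]>310)&(np.arange(640)<365)&(np.arange(640)>270)&(np.arange(480)[:,None]<395)),.016,'tray')
    else:
        o=big((H>3)&(H<16)&(S>180)&(V>60)); print('boss mask',o.sum())
        top=o&(P[...,2]>.075); rect(im,big(top),.08,'bosstop')
        hd=big((P[...,2]>.09)&(P[...,2]<.102)&(V<70)&(abs(np.arange(640)-386)<25)); rect(im,hd,.0955,'handle'); print(P[hd].mean(0).round(4))
        v=V[o]; print(np.percentile(v,[5,25,50,75,95]))
```

```text
collar c 539.5 -41.6 wh 28.0 27.3 ang 80.2
gearbox c 539.6 -41.8 wh 50.5 48.8 ang 83.7
shafttop c 539.2 -41.3 wh 11.0 10.9 ang 80.2
shaft all c 539.7 -41.1 wh 16.5 13.2 ang 81.6
shafttop pts [ 0.5397 -0.0408  0.0866]
red 113 [ 0.6518 -0.0832  0.0465] top [ 0.6497 -0.0817  0.0647] [ 0.54  -0.093  0.03 ] [0.658 0.034 0.451]
white 91 [ 0.6589 -0.0214  0.0496] top [ 0.656  -0.02    0.0713] [ 0.54  -0.031  0.041] [0.665 0.034 0.451]
tip 420 193.84615384615384 [[ 0.6507 -0.0538  0.044 ]] [ 0.6406 -0.0528  0.0455]
base c 544.5 -42.0 wh 249.3 79.1 ang 83.8
tray c 524.7 -301.3 wh 109.4 100.5 ang 87.9
boss mask 557
bosstop c 499.0 307.1 wh 20.8 22.0 ang 6.6
handle c 557.7 313.9 wh 17.0 16.5 ang 2.6
[0.5578 0.3141 0.0958]
[ 79. 159. 191. 192. 194.]
```

Run:
```python
from h import *
d=np.deg2rad; r.set_gripper(0.6,40)
q=down(d(186.6)); c=[0.499,0.307]
r.move_to([*c,0.15],q); r.move_linear([*c,0.072])
r.set_gripper(0.0,40)
print('op',r.current_opening(),r.current_finger_force(),r.current_contact_force(),r.current_t())
r.move_linear([*c,0.21])
im=grab("wrist"); save(im,"pics/w3.png"); print(r.current_q(),r.current_contact_force())
r.move_to([0.5395,-0.0415,0.21],down(d(170.2)))
r.move_linear([0.5395,-0.0415,0.168])
im=grab("side"); save(im,"pics/s3.png"); np.save("s3.npy",im,allow_pickle=True)
im=grab("scene"); np.save("c3.npy",im,allow_pickle=True)
a=cv2.imread("pics/s3.png")[170:330,200:400]; b=im["pixels"][180:340,200:400,::-1]
cv2.imwrite("pics/c3.png",cv2.resize(np.hstack([a,b]),None,fx=2,fy=2))
print(r.current_tool_pos(),r.current_q(),r.current_contact_force(),r.current_opening(),r.current_t())
```

```text
op 0.24961668574531265 44.390217661857605 [-1.61758896 -1.07605256  7.11961692] 6.6333
[ 4.72064478e-01  4.62778778e-01  1.60090290e+00 -7.55555219e-06
  1.07996157e+00 -1.21389671e+00] [-0.00583098 -0.93820934 -3.02463427]
[ 0.54017392 -0.04127989  0.1690741 ] [-1.62205471e-01  4.38712193e-01  1.75321682e+00 -1.30651377e-05
  9.47953104e-01 -1.56252192e+00] [ 0.26894877 -0.17288367 -2.93391752] 0.24939559933389513 9.6
```

View pics/c3.png

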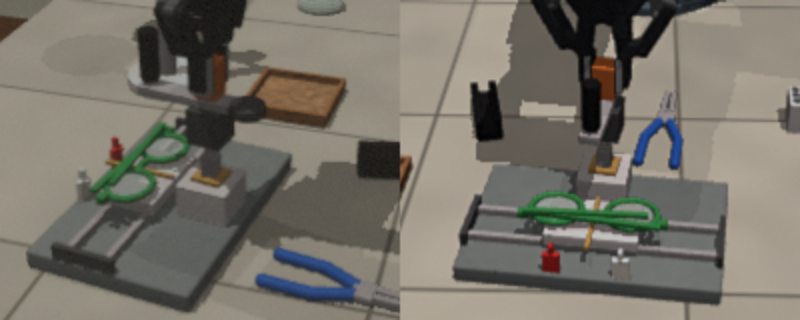

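The crank hangs level over the shaft in both views, with the hub above the collar; I'll lower it while watching the force.

Run:
```python
from h import *
for z in (.158,.152,.147,.142,.138,.135,.132,.130):
    r.move_linear([0.5395,-0.0415,z],vel=0.05)
    f=r.current_contact_force(); print(z,np.round(r.current_tool_pos(),4),np.round(f,1),np.round(r.current_torque(),2))
    if f[2]>12: break
print(r.current_t())
```

```text
0.158 [ 0.5393 -0.0415  0.1578] [-0.2  0.4 -4.3] [0.03 0.03 0.04]
0.152 [ 0.5393 -0.0415  0.1516] [-0.   1.2 -3.3] [ 0.04  0.02 -0.04]
0.147 [ 0.5394 -0.0415  0.1467] [ 0.1 -0.1 -2.7] [-0.03  0.02  0.03]
0.142 [ 0.5394 -0.0415  0.1417] [-1.3 -0.1 -3.8] [ 0.06  0.03 -0.03]
0.138 [ 0.5394 -0.0415  0.1378] [ 0.3 -0.4 -3.5] [-0.02  0.   -0.02]
0.135 [ 0.5394 -0.0415  0.1348] [ 0.1  0.2 -3.4] [-0.03  0.01 -0.02]
0.132 [ 0.5394 -0.0415  0.1318] [-0.7 -0.2 -3.4] [-0.01 -0.   -0.03]
0.13 [ 0.5398 -0.0418  0.1309] [-2.8 -1.7  6.5] [-0.25  0.56  0.03]
11.7167
```

Run:
```python
from h import *
q=np.array(r.current_q()); 
def turn(dq,n):
    global q
    for i in range(n):
        q[5]+=dq/n; r.set_joints(q)
        print(np.round(r.current_q()[5],3),np.round(r.current_tool_pos(),4),np.round(r.current_contact_force(),1),np.round(r.current_torque(),2),r.current_t())
turn(np.deg2rad(200),4)
r.set_gripper(0.55,40); turn(-np.pi,2); r.set_gripper(0.0,40); print(r.current_opening(),r.current_contact_force())
turn(np.deg2rad(84),2)
im=grab("wrist"); save(im,"pics/w4.png"); im=grab("scene"); save(im,"pics/c4.png"); np.save("c4.npy",im,allow_pickle=True)
a=im["pixels"][220:340,200:400,::-1]; cv2.imwrite("pics/c4c.png",cv2.resize(a,None,fx=4,fy=4)[:, :800])
```

```text
-0.69 [ 0.5402 -0.0426  0.131 ] [ 1.5 -4.9 -3.9] [-1.13 -0.23  0.05] 12.5583
0.183 [ 0.54   -0.0429  0.131 ] [ 0.3 -7.9 -3.7] [-1.65 -0.05  0.11] 13.4
1.055 [ 0.5397 -0.0428  0.1309] [-0.8 -7.1 -2.1] [-1.63  0.38  0.06] 14.2417
1.928 [ 0.5394 -0.0426  0.1309] [-2.7 -5.4 -0.5] [-1.32  0.72  0.06] 15.0833
0.358 [ 0.5398 -0.0418  0.1309] [ 1.   0.2 -1. ] [ 0.02 -0.02  0.01] 16.85
-1.212 [ 0.5398 -0.0418  0.1309] [ 0.9 -0.1 -0.3] [ 0.03 -0.03  0.02] 18.25
0.24942403185412046 [-3.27786417 -2.73211429  3.60751644]
-0.483 [ 0.54  -0.042  0.131] [-0.6 -4.4  3. ] [-0.92  0.19 -0.05] 19.3167
0.251 [ 0.5402 -0.0422  0.131 ] [ 1.4 -6.1  2.1] [-1.19 -0.11  0.02] 20.05
```

View pics/c4c.png

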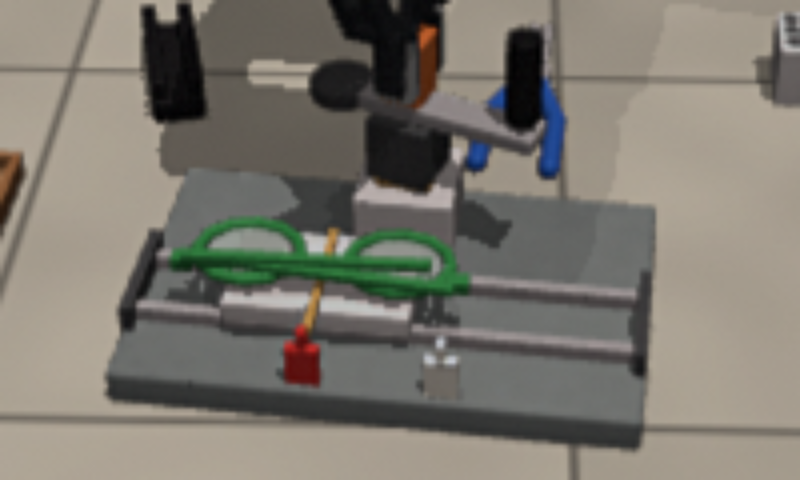

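The bar tip (crop 308,326) stands almost at the red flag (crop 302,365); the crank is on the collar. I'll measure the remaining error.

Run:
```python
from h import *
im=np.load("c4.npy",allow_pickle=True).item(); P=cloud(im); h=cv2.cvtColor(im["pixels"],cv2.COLOR_RGB2HSV); H,S,V=[h[...,i].astype(int) for i in range(3)]
def jig(p): 
    d=np.asarray(p)[:2]-[0.5743,-0.0453]; a=np.deg2rad(-6.3); return np.array([[np.cos(a),np.sin(a)],[-np.sin(a),np.cos(a)]])@d*1000
v,u=np.mgrid[0:480,0:640]; roi=(u>260)&(u<320)&(v>294)&(v<325)
m=roi&((H<5)|(H>174))&(S>150)&(V>60)
vs=v[m]; print(m.sum(),vs.min(),vs.max())
for a in range(vs.min(),vs.max()+1):
    k=m&(v==a); print(a,u[k].min(),u[k].max(),jig(P[k].mean(0)).round(1),P[k].mean(0)[2].round(3))
b=(u>265)&(u<290)&(v>=278)&(v<305)&(H>12)&(H<28)&(S>110)
for a in range(279,305):
    k=b&(v==a)
    if k.any(): c=(u[k]*S[k]).sum()/S[k].sum(); print('bar',a,u[k].min(),u[k].max(),jig(on_plane(im,[[c,a]],.044)[0]).round(1))
```

```text
99 301 315
301 275 275 [ 83.5 -33.1] 0.053
302 274 275 [ 86.  -33.5] 0.052
303 274 276 [ 86.6 -32.6] 0.051
304 274 276 [ 86.9 -32.6] 0.048
305 274 276 [ 87.6 -32.5] 0.047
306 271 278 [ 86.5 -33.8] 0.043
307 271 279 [ 88.5 -32.5] 0.043
308 271 279 [ 87.7 -32.8] 0.039
309 271 279 [ 88.5 -32.7] 0.038
310 271 279 [ 88.8 -32.8] 0.035
311 271 279 [ 88.9 -32.9] 0.033
312 271 279 [ 87.8 -33.2] 0.029
313 271 279 [ 88.5 -33.2] 0.028
314 271 279 [ 88.8 -33.2] 0.025
315 273 279 [ 89.  -31.4] 0.023
bar 279 282 283 [ 10.1 -33.4]
bar 280 282 283 [ 13.1 -32.8]
bar 281 282 283 [ 16.1 -32.4]
bar 282 281 282 [ 19.3 -33.5]
bar 290 279 280 [ 43. -33.]
bar 291 279 280 [ 45.8 -32.5]
bar 292 278 280 [ 48.7 -32.9]
bar 293 278 279 [ 51.6 -33.2]
bar 294 278 279 [ 54.4 -32.7]
bar 295 278 279 [ 57.2 -32.3]
bar 296 277 278 [ 60.2 -33.4]
bar 297 277 278 [ 62.9 -32.9]
bar 298 276 278 [ 65.7 -33.2]
bar 299 276 278 [ 68.4 -32.8]
bar 300 276 278 [ 71.1 -32.3]
bar 301 277 277 [ 73.8 -31.7]
bar 302 277 277 [ 76.5 -31.2]
bar 303 277 277 [ 79.1 -30.6]
```

The bar and the flag both measure jig y ≈ −32.8 mm, so the index is on. Next: back off the play, lift off and carry to the tray.

Run:
```python
from h import *
q=np.array(r.current_q()); q[5]-=0.1; r.set_joints(q); r.sleep(.2)
print(np.round(r.current_contact_force(),1),np.round(r.current_torque(),2))
r.move_linear([0.5395,-0.0415,0.135],vel=.05); print(np.round(r.current_contact_force(),1))
r.move_linear([0.5395,-0.0415,0.22],vel=.1); rot=r.current_ee_rot(); print(np.round(r.current_contact_force(),1))
im=grab("scene"); save(im,"pics/c5.png")
t=[0.5255,-0.304]
r.move_linear([*t,0.22],vel=.2); r.move_linear([*t,0.088],vel=.1)
for z in (.084,.082,.081,.080,.079,.078):
    r.move_linear([*t,z],vel=.03); f=r.current_contact_force(); print(z,np.round(f,1))
    if f[2]>2: break
im=grab("side"); save(im,"pics/s5.png")
a=cv2.imread("pics/c5.png")[220:340,130:400]; b=cv2.imread("pics/s5.png")[150:270,200:470]
cv2.imwrite("pics/c5c.png",cv2.resize(np.vstack([a,b]),None,fx=2.4,fy=2.4)); print(r.current_t(),r.current_opening())
```

```text
[ 0.5 -0.4 -0.1] [-0.22 -0.26  0.1 ]
[ 1.7 -1.6 -2.1]
[-0.4 -0.2 -4. ]
0.084 [ 0.2  1.  -4.3]
0.082 [ 0.5  0.7 -4. ]
0.081 [-0.7  0.3 -4.5]
0.08 [ 0.4 -0.8 -2.7]
0.079 [-2.9  0.5  8.7]
26.1667 0.2502020150091526
```

View pics/c5c.png

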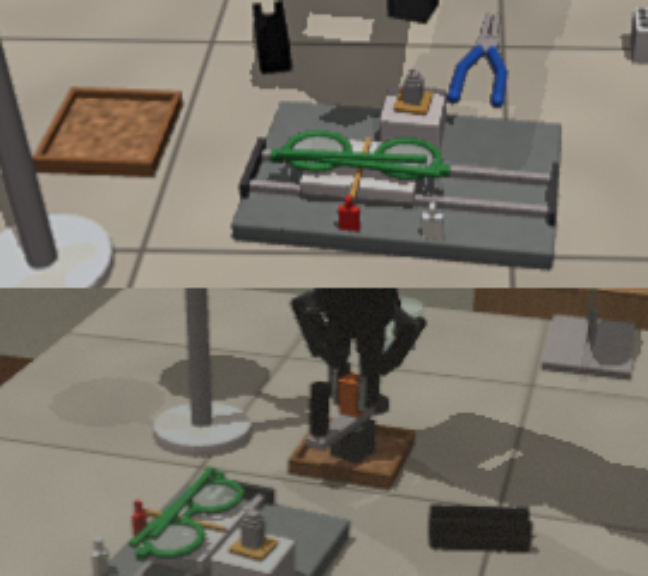

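The index still points at the red flag (crop 350,205), and the crank's hub stands inside the tray (crop 352,440). Release and verify.

Run:
```python
from h import *
r.set_gripper(0.6); p=r.current_tool_pos(); r.move_linear([p[0],p[1],0.16],vel=.08); r.move_linear([0.42,-0.26,0.3],vel=.2); r.sleep(.5)
im=grab("scene"); P=cloud(im); save(im,"pics/c6.png"); print(r.current_contact_force(),r.current_t())
h=cv2.cvtColor(im["pixels"],cv2.COLOR_RGB2HSV); H,S,V=[h[...,i].astype(int) for i in range(3)]
o=(H>3)&(H<16)&(S>180)&(V>80)&(P[...,2]>.07)&(P[...,2]<.1)&(P[...,1]<-.2); print(o.sum(),P[o].mean(0) if o.any() else None)
a=im["pixels"][200:350,120:400,::-1]; cv2.imwrite("pics/c6c.png",cv2.resize(a,None,fx=2.8,fy=2.8))
```

```text
[-0.81314481  0.08593029 -0.19352129] 29.325
125 [ 0.53400889 -0.30396663  0.08230917]
```

View pics/c6c.png

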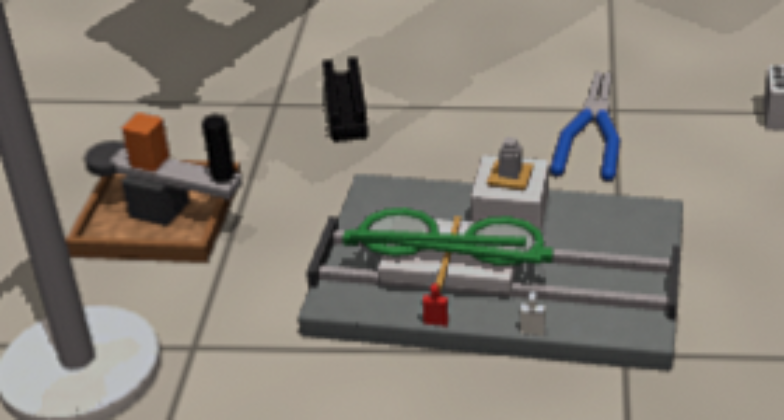

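The crank stands upright and released in the tray (hub at crop 155,195), and the bar points at the red flag (crop 437,290).

```bash
python3 -c "
from h import *
print(r.hand_in())"
```

```text
the job is handed in; nothing more can be done
None
```

I wound the slide with the crank until the index bar lined up with the red flag (within about 0.5 mm as measured), stood the crank upright in the cork tray, and handed the job in; the interface gave no verdict.

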